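Load the glass carrier under the stage clips

TASK

Load the glass carrier on the inspection stage: draw it out of its roofed holder by the bead end, put it down, and take it again by the upright tab at its tail. Then slide it along the stage bed, bead end first, without ramming it, until both sprung clips have ridden over the bead and snapped down on the glass and the carrier stands fully home against the end stop; let go of it there. Leave the solid blank in the other holder, and the things lying about, where they are.

Things in the scene. Friction and masses are not known exactly. Their poses are not given: they have to be found in the camera images.
- carrier: carrier to load: flat aluminium frame, 120 mm long (x), 56 mm wide (y), about 0.13 kg. Origin: centre of the underside; +x to the leading (bead) end. Side rails 4 mm wide, 8 mm high, outer faces at y = +-28 mm; between them see-through glass, top 5 mm above the underside. Starts level in holder_glass, tail and tab under the roof, the leading 44 mm free in the air, underside 12 mm above the worktop
- carrier_lead (a point): middle of the carrier's leading face at its underside (carrier x = 60 mm, y = 0, z = 0). A half-round bead runs across the carrier just behind this face: centre line at carrier x = 54 mm, top 10 mm above the underside
- carrier_tab (a point): middle of the upright tab at the carrier's tail (carrier x = -43 mm, y = 0, z = 16 mm): 30 mm long (x from -58 to -28 mm), 12 mm thick (y), top 27 mm above the underside; pinch it across y. In the holder it has 5 mm of room under the roof
- holder_glass: roofed grey plastic holder of the carrier, fixed, 84 mm long (x), 76 mm wide, 49 mm high; closed at +x, mouth at -x, so the carrier is drawn out straight along the holder's -x (the carrier's +x); floor 12 mm high, inner width 62 mm. Origin: centre of the underside. The two holders look the same and may stand in either place
- holder_blank: the same kind of holder, in which the blank lies. Worktop between the holders and the stage (about x 0.44 to 0.62, y 0.03 to 0.12 m) is always free
- blank: the other carrier, to be left: same outline and tab, but a solid flat aluminium plate 8 mm thick without glass or bead, with two round dark screw spots near the leading end. Origin and axes as for the carrier
- stage: inspection stage, fixed: grey block 176 mm long (x from -81 to +95 mm), 96 mm wide, flat polished (slippery) steel bed 30 mm above the worktop. Origin: in the channel's middle plane, at the worktop; +x is the sliding-in direction. Side guides 9 mm high form a channel 59 mm wide from x = -20 to 45 mm, flared to about 76 mm at x = -43 mm; before that the bed is open. Highest point 52 mm up
- stage_stop (a point): middle of the stop face at bed height (stage x = 45 mm, y = 0, z = 30 mm); the stop is a cross bar 12 mm high; the carrier's leading face touches it when home
- clip_left_nose (a point): underside of the rounded nose of the spring-steel leaf clip (10 mm wide) at stage y = +14 mm. Empty: stage x = 28 mm, 3 mm above the bed. From the nose a lip turned up at 35 degrees reaches towards the mouth to x = 11 mm; the leaf runs the other way, over the stop, to its pivot at x = 83 mm, 16 mm above the bed
- clip_right_nose (a point): the same on the clip at stage y = -14 mm. A carrier pushed against the lips lifts both clips; each bears down with 1.4 to 2.6 N, so the push is about 5 to 15 N in all until the bead is past, then less; the noses snap down on the glass behind the bead about 4 mm before the carrier is home
- clip_left (a joint): angle of the clip at y = +14 mm of the stage, rad: 0 empty, about 0.13 riding on top of the bead, about 0.036 snapped down on the glass
- clip_right (a joint): the same for the clip at y = -14 mm
- tape_roll: roll of green tape lying flat, 72 mm across, 18 mm high, loose bystander
- flux_bottle: small white dispenser bottle with a needle, 38 mm across, 115 mm high, loose bystander
- cutters: side cutters with red grips, lying, 116 mm long, loose bystander
Not all that is in view belongs to the job. Leave any orange look-alike of the carrier alone.

How it is judged (in metres and radians):
On the way, in this order (a step that is already met when the one before it is completed fails the run):
1. the carrier is out of its holder, put down and let go (horizontal distance between carrier and holder_glass above 0.09 m and contact force between the fingers and carrier below 0.2 N and linear speed of carrier below 0.02 m/s and angle between carrier's own z axis and vertical below 0.15 rad), for 0.1 s.
2. the carrier is taken again by its tab and brought with its leading end to the clips (contact force between the fingers and carrier above 1 N and x of carrier_lead in the frame of stage above 0.005 m and distance between carrier_lead and stage_stop below 0.045 m and distance between the grasp point and carrier_tab below 0.045 m), for 0.05 s.
At the end, for the whole second after the job is handed in: The carrier lies flat on the bed, in line (0.06 rad), its leading face within 2.5 mm of the stop along the stage and 5 mm of its middle; both clips are down on the glass behind the bead (0.015 to 0.06 rad); it is let go and at rest (x of carrier_lead in the frame of stage_stop above -0.0025 m and distance between carrier_lead and stage_stop below 0.005 m and angle between the x axis of carrier and the x axis of stage, either way round below 0.06 rad and angle between carrier's own z axis and vertical below 0.05 rad and value of joint clip_left between 0.015 and 0.06 rad and value of joint clip_right between 0.015 and 0.06 rad and linear speed of carrier below 0.01 m/s); the robot touches nothing.
It fails at once if the blank is shifted by more than 15 mm (distance of blank from where it was at the start of the episode above 0.015 m).
It fails at once if the carrier is rammed: more than 80 N between carrier and stage (contact force between carrier and stage above 80 N).
It fails at once if the tape roll, the bottle or the cutters are shifted by more than 30 mm (distance of any of tape_roll, flux_bottle, cutters from where it was at the start of the episode above 0.03 m).
It also fails if it takes over 64 s, if anything falls off the work surface, if the arm or the gripper's body presses on something with over 40 N, if the wrist force passes 120 N, or if a joint passes its speed limit or range.

ROBOT

A 7-joint arm with a two-finger parallel gripper is mounted at the origin on the work surface; the furniture and walls round the work are solid. World frame = base frame: x ahead of the robot, y to its left, z up, the work surface at z = 0. Lengths are in m, angles in degrees, forces in N, time in s.
With the tool pointing down it reaches from about 0.4 to 0.85 m from the base axis. Payload 4.4 kg.
Tool frame: the origin (TCP) lies midway between the tips of the shut fingers; the grasp point (between the pads) lies 19 mm behind it; z points along the fingers, y is the line along which they close (so a half turn about z gives the same grasp; the last joint's range is limited). The gripper opens to 94 mm and grips with 3 to 60 N. Pads are 16 mm wide; open, the fingers measure 119 mm over their backs; the gripper's body (75 mm by 177 mm) begins 78 mm behind the grasp point.
Start: joints at [64.355, 36.005, 2.206, 86.941, -1.547, 57.084, -1.146], TCP at [0.242, -0.603, 0.205] pointing down, gripper open.
Joint ranges: [-175.42, 175.42], [-21.48, 121.26], [-71.46, 75.88], [10.55, 141.38], [-63.04, 243.04], [13.31, 113.54], [-168.57, 168.57]. Speed limits (degrees/s): [147.25, 147.25, 180, 180, 180, 180, 180].

INTERFACE

Orientations are given as [roll, pitch, yaw] about the fixed x, y, z axes, in that order (R = Rz(yaw) Ry(pitch) Rx(roll)).
In Python, from cell import ctrl, imaging gives the robot as it stands.
- The arm moves only by the tool drive_tool, never from a script. Its argument "plan" is one flat list of numbers, 7 for each row, row after row: the turn, a rotation vector about the tool's x, y, z in rad, then the shift along the tool's x, y, z in mm, then the opening, from 0 (shut) to 1 (fully open). A call has exactly 5 rows; each row shifts and turns the commanded pose from where the row before left it, along the tool's axes as they then stand; what a row does not reach is not made up. A row lasts 1/8 s, in which the tool goes at most 62.5 mm and 10.7 degrees, less where a joint would pass 70% of its speed; a pose out of reach is approached as far as the arm can. A call with a gripper value outside its range is refused whole. The fingers move at their own pace and stop on an object; "newtons" is the grip in N (left out, the last holds). Time passes only in rows, so rows that do not move let the fingers close, or fill a call up. It gives the time, the measured TCP pose, the force, the opening and the grip force at its end, in the units of the state.
- ctrl.read_state(): the state, without advancing time (a new reading comes with each control period).
- imaging.grab_frame(name): name is "scene" or "top" or "wrist"; returns the picture (400x640x3 uint8, blue, green, red); there is no depth.
- imaging.camera_model(name): a dict with "fx", "fy", "cx", "cy" (pixels), "rvec" (rotation vector, rad) and "tvec" (3), from world to camera coordinates, as OpenCV has them. Camera axes: x right, y down, z forward; pixel columns grow to the right and rows downward; lengths in m; the calibration is good to about 2 mm. A picture is of the moment at which its call begins: read the wrist's pose just before it. camera_model takes no time and is no camera call; for the wrist camera it gives the pose at the moment of the call.
- ctrl.close_job(): hands the job in; it is judged then, once.
Trained networks look in the newest picture that a camera, given by its name, has taken for a name from the list of things; names that differ only in an ending like _2 or _b are one class to them, and where a whole thing is asked for, a point or a joint stands for the part that bears it (a point fixed in the world has none). Each returns a list of dicts, best first, with "p" (0 to 1); they miss things now and then, are a little off and sometimes report something else, mostly with a low value. They report only what shows in the picture. A call takes as long as a camera call. They do not tell look-alikes from the thing itself.
- imaging.look_for(camera, target): "centre" ([x, y, z] in m, in world coordinates, good to about 4 mm: the middle of the surface that is visible of it).
- imaging.trace(camera, target): "region" (400x640 bool, what is visible of it).
- imaging.pinpoint(camera, target): "centre" ([x, y, z] in m, in world coordinates, good to about 4 mm: a listed point, or the origin of a listed thing).
The state is a dict: "clock": time; "joint_positions": joint angles; "qd": joint speeds; "tau": joint torques, N m; "eef_pos": TCP position; "tool_rot": TCP orientation; "wrist_force": force on the tool from outside, world axes, zero at the start; "ft_torque": the same for the moment, N m; "width": finger opening in m; "finger_force": force on a finger pad.
Only numpy, scipy, OpenCV 4.12 (cv2) and the standard library are available. Lean on these libraries where they do the work, as an engineer would, in place of code of your own. Each camera call takes 0.05 s, during which the arm holds its last target. There are 200 camera calls.

## Working session

There is one attempt and no reset: what is moved stays moved. The work goes in short steps, Python scripts to look and compute and a tool call to move; the robot and the scene stay as the last step left them, time stands still between calls to the robot, and variables do not carry over. Pictures are saved under pics/ and viewed, at most 10 in all, crops included, and the job is handed in when it is done.

Besides the shell and the picture viewer there is one more tool, called after "Emit:" by a JSON object that holds its "method" and its "body", one argument or row to a line. drive_tool: Moves the arm, as the interface text tells. Its arguments: {"type":"object","properties":{"plan":{"type":"array"},"newtons":{"type":"number"}},"required":["plan"]}

```bash
mkdir -p pics; ls
cat > h.py <<'E'
import numpy as np,cv2
from cell import ctrl,imaging
from scipy.spatial.transform import Rotation as R
def cam(n):
    m=imaging.camera_model(n);K=np.array([[m['fx'],0,m['cx']],[0,m['fy'],m['cy']],[0,0,1.]])
    return K,np.array(m['rvec'],float).ravel(),np.array(m['tvec'],float).ravel()
def proj(n,P):
    K,r,t=cam(n);return cv2.projectPoints(np.array(P,float).reshape(-1,3),r,t,K,None)[0].reshape(-1,2)
def unproj(n,px,z):
    K,r,t=cam(n);Rm=cv2.Rodrigues(r)[0];c=-Rm.T@t
    px=np.array(px,float).reshape(-1,2);d=np.c_[px,np.ones(len(px))]@np.linalg.inv(K).T@Rm
    return c+d*((z-c[2])/d[:,2])[:,None]
E
python3 - <<'E'
from h import *
s=ctrl.read_state();print({k:np.round(v,3) for k,v in s.items()})
for c in ('top','scene'):
    im=imaging.grab_frame(c);cv2.imwrite(f'pics/{c}0.png',im)
    K,r,t=cam(c);print(c,K[0,0],-cv2.Rodrigues(r)[0].T@t)
    for n in ('carrier_lead','carrier_tab','carrier','holder_glass','holder_blank','blank','stage','stage_stop','clip_left_nose','clip_right_nose'):
        print(n,[(np.round(d['p'],2),np.round(d['centre'],3).tolist()) for d in imaging.pinpoint(c,n)[:3]])
    for n in ('tape_roll','flux_bottle','cutters'):
        print(n,[(np.round(d['p'],2),np.round(d['centre'],3).tolist()) for d in imaging.look_for(c,n)[:2]])
E
```

```text
pics
{'clock': np.float64(0.0), 'joint_positions': array([64.354, 36.057,  2.204, 86.995, -1.548, 57.083, -1.145]), 'qd': array([-0.034, -0.001,  0.05 ,  0.111,  0.036,  0.002,  0.04 ]), 'tau': array([ 0.0000e+00, -5.4973e+01,  1.1430e+00, -1.8664e+01, -5.2000e-02,
        2.4000e-02,  0.0000e+00]), 'eef_pos': array([ 0.242, -0.603,  0.205]), 'tool_rot': array([-1.79895e+02,  1.00000e-03,  2.18750e+01]), 'wrist_force': array([-0.601,  0.1  ,  0.292]), 'ft_torque': array([-0.033,  0.013,  0.098]), 'finger_force': np.float64(0.0), 'width': np.float64(0.094)}
top 454.5548320063348 [0.41425343 0.03374385 1.5931029 ]
carrier_lead [(np.float64(0.95), [0.448, 0.465, -0.002]), (np.float64(0.61), [0.607, 0.264, 0.011]), (np.float64(0.2), [0.389, -0.357, -0.001])]
carrier_tab [(np.float64(0.77), [0.349, 0.452, 0.018])]
carrier [(np.float64(0.81), [0.39, 0.457, -0.001]), (np.float64(0.57), [0.608, 0.326, 0.011])]
holder_glass [(np.float64(0.79), [0.598, 0.351, -0.002])]
holder_blank [(np.float64(0.85), [0.412, 0.311, -0.004]), (np.float64(0.26), [0.7, 0.036, 0.001])]
blank [(np.float64(0.81), [
[... 826 characters left out ...]
9, -0.002]), (np.float64(0.68), [0.41, 0.31, 0.0])]
blank [(np.float64(0.63), [0.409, 0.284, 0.014])]
stage [(np.float64(0.64), [0.595, -0.16, 0.032]), (np.float64(0.6), [0.569, -0.183, -0.004]), (np.float64(0.54), [0.6, -0.192, 0.031])]
stage_stop [(np.float64(0.68), [0.603, 0.259, 0.012]), (np.float64(0.65), [0.618, -0.175, 0.028])]
clip_left_nose [(np.float64(0.66), [0.596, -0.161, 0.031]), (np.float64(0.2), [0.602, 0.262, 0.01])]
clip_right_nose [(np.float64(0.59), [0.596, -0.193, 0.034])]
tape_roll [(np.float64(0.97), [0.7, 0.032, 0.016]), (np.float64(0.16), [0.705, 0.105, 0.051])]
flux_bottle [(np.float64(0.51), [0.706, 0.106, 0.05])]
cutters [(np.float64(0.6), [0.392, -0.353, 0.008])]
```

Run:
```python
import cv2
im=cv2.imread('pics/top0.png');cv2.imwrite('pics/top0c.png',cv2.resize(im[30:360,120:600],(800,550),interpolation=cv2.INTER_CUBIC))
```

```text
(no output)
```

View pics/scene0.png

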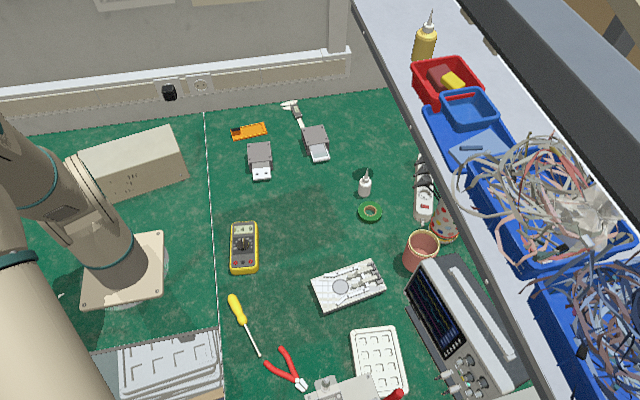

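View pics/top0c.png

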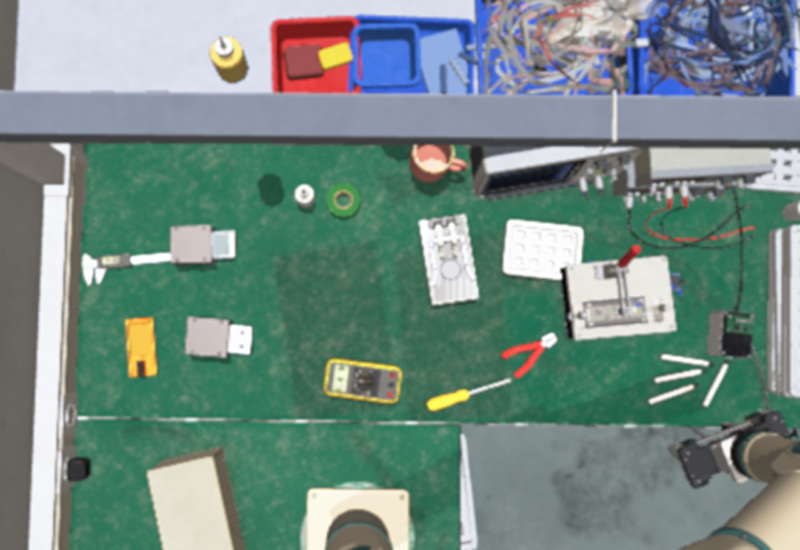

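The scene picture shows the holder with the see-through carrier at (316,142). The blank, with its two screw spots, is at (260,160), and the orange look-alike is at (249,131). In the top crop the stage is at (448,260), with its clips towards the top (+x). I'm writing a planner and then moving to a point above the stage.

```bash
cat >> h.py <<'E'
def plan(pos,yaw,n,op,p0=None,y0=None):
    """print n rows (tool down) from the present pose to pos,yaw(deg)"""
    s=ctrl.read_state();p=np.array(s['eef_pos'] if p0 is None else p0,float)
    Rm=R.from_euler('xyz',s['tool_rot'] if y0 is None else [180,0,y0],degrees=True);pos=np.array(pos,float)
    Rt=R.from_euler('xyz',[180,0,yaw],degrees=True);rv=(Rm.inv()*Rt).as_rotvec()
    out=[]
    for i in range(n):
        t=np.round((Rm.inv()*Rt).as_rotvec()/(n-i),3)
        d=np.round(Rm.inv().apply((pos-p)/(n-i))*1000,1)
        p=p+Rm.apply(d/1000);Rm=Rm*R.from_rotvec(t);out.append([*t.tolist(),*d.tolist(),op])
    for k in range(0,n,5): print(', '.join('%g'%v for r in out[k:k+5] for v in r))
E
python3 - <<'E'
from h import *
plan([.45,-.2,.32],90,10,1)
E
```

```text
0, -0, -0.119, 34.3, -29.7, -11.5, 1, 0, -0, -0.119, 37.6, -25.4, -11.4, 1, 0, -0, -0.119, 40.3, -20.7, -11.5, 1, 0, -0, -0.119, 42.5, -15.8, -11.4, 1, 0, -0, -0.119, 44.1, -10.7, -11.5, 1
0, -0, -0.119, 45, -5.3, -11.4, 1, 0, -0, -0.119, 45.4, 0, -11.5, 1, 0, -0, -0.119, 45, 5.4, -11.4, 1, 0, -0, -0.119, 44.1, 10.7, -11.5, 1, 0, -0, -0.118, 42.5, 15.9, -11.4, 1
```

Emit:
{"method": "drive_tool", "body": {
  "plan": [0,0,-0.119,34.3,-29.7,-11.5,1,0,0,-0.119,37.6,-25.4,-11.4,1,0,0,-0.119,40.3,-20.7,-11.5,1,0,0,-0.119,42.5,-15.8,-11.4,1,0,0,-0.119,44.1,-10.7,-11.5,1]
}}

```text
clock: 2.02
eef_pos: [0.3467, -0.4003, 0.2634]
tool_rot: [180.0, 0.0, 56.2]
wrist_force: [1.2, 0.8, 0.0]
width: 0.0941
finger_force: 0.0
```

Emit:
{"method": "drive_tool", "body": {
  "plan": [0,0,-0.119,45,-5.3,-11.4,1,0,0,-0.119,45.4,0,-11.5,1,0,0,-0.119,45,5.4,-11.4,1,0,0,-0.119,44.1,10.7,-11.5,1,0,0,-0.118,42.5,15.9,-11.4,1]
}}

```text
clock: 2.65
eef_pos: [0.4505, -0.1988, 0.3206]
tool_rot: [180.0, 0.0, 90.2]
wrist_force: [1.1, 0.5, 0.1]
width: 0.0938
finger_force: 0.0
```

Run:
```python
from h import *
s=ctrl.read_state();print(s['clock'],s['eef_pos'],s['tool_rot'],np.round(s['joint_positions'],1))
c='wrist';im=imaging.grab_frame(c);cv2.imwrite(f'pics/w1.png',im)
K,r,t=cam(c);print(K[0,0],-cv2.Rodrigues(r)[0].T@t,cv2.Rodrigues(r)[0][2])
for n in ('stage','stage_stop','clip_left_nose','clip_right_nose'):
    print(n,[(np.round(d['p'],2),np.round(d['centre'],3).tolist()) for d in imaging.pinpoint(c,n)[:2]])
print(proj(c,[[.617,-.174,.03],[.571,-.182,0.03]]))
plan([.57,.2,.32],90,8,1)
```

```text
2.65 [ 0.45047019 -0.19875625  0.32063975] [1.79965681e+02 2.92891778e-02 9.02092705e+01] [ 36.2  16.8 -20.7 101.4   6.6  63.   13.5]
311.0740428112946 [ 0.45130169 -0.11881486  0.5015898 ] [ 0.0098952  -0.25022547 -0.96813703]
stage [(np.float64(0.82), [0.569, -0.188, 0.002])]
stage_stop [(np.float64(0.61), [0.611, -0.181, 0.036])]
clip_left_nose [(np.float64(0.55), [0.594, -0.166, 0.03])]
clip_right_nose [(np.float64(0.61), [0.598, -0.197, 0.031])]
[[429.45328409 150.16169328]
 [398.34202962 155.54909228]]
-0, 0, -0, 50.1, 15, -0.1, 1, -0, 0, -0, 50.1, 15, -0.1, 1, -0, 0, -0, 50.1, 15, -0.1, 1, -0, 0, -0, 50.1, 15, -0, 1, -0, 0, -0, 50.1, 15, -0.1, 1
-0, 0, -0, 50.2, 15, -0, 1, -0, 0, -0.001, 50.1, 15, -0.1, 1, -0.001, 0.001, -0, 50.1, 15.1, -0, 1
```

View pics/w1.png

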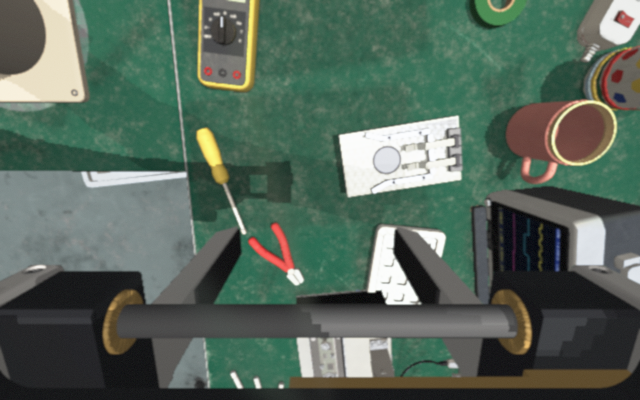

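The wrist picture shows the stage with mouth-side corners at about (341,135) and (348,196) and clip-side corners at about (459,117) and (462,181). The clips are on the right (+x). I'll measure the stage from these and then go on to the carrier.

Run:
```python
from h import *
im=cv2.imread('pics/w1.png');g=cv2.cvtColor(im,cv2.COLOR_BGR2GRAY)
c=np.array([[341,135],[348,196],[462,181],[459,117]],np.float32).reshape(-1,1,2)
c=cv2.cornerSubPix(g,c,(4,4),(-1,-1),(3,30,.01)).reshape(-1,2);print(c)
P=unproj('wrist',c,.03);print(P.round(4))
d=P[2:]-P[:2][::1];print('widths',np.linalg.norm(P[0]-P[1]),np.linalg.norm(P[2]-P[3]),'len',np.linalg.norm(P[1]-P[2]),np.linalg.norm(P[0]-P[3]))
for a,b in((1,2),(0,3)): print(np.degrees(np.arctan2(*(P[b]-P[a])[[1,0]])))
m=(P[0]+P[1])/2;w=P[0]-P[1];print('mouth mid',m,'yaw from end',np.degrees(np.arctan2(-w[0],w[1])))
im=cv2.imread('pics/top0.png')
for n in('wrist','top'):
    t=imaging.trace(n,'stage') if n=='wrist' else None
    if n=='top': imaging.grab_frame('top');t=imaging.trace('top','stage')
    if t:
        m=t[0]['region'].astype(np.uint8);cn=max(cv2.findContours(m,0,2)[0],key=cv2.contourArea);b=cv2.boxPoints(cv2.minAreaRect(cn));print(n,t[0]['p'],b.round(1).tolist());print(unproj(n,b,.03).round(4).tolist())
```

```text
[[338.39175 134.6548 ]
 [347.63666 196.90244]
 [460.76697 179.47357]
 [458.06482 114.95346]]
[[ 0.4804 -0.1512  0.03  ]
 [ 0.4964 -0.246   0.03  ]
 [ 0.669  -0.2186  0.03  ]
 [ 0.654  -0.1232  0.03  ]]
widths 0.09622368767121878 0.09659102268820582 len 0.17480844097876758 0.17578370338880608
9.028762776123596
9.14982145176061
mouth mid [ 0.48840392 -0.19860309  0.03      ] yaw from end 9.558393129248238
wrist 0.82 [[336.6000061035156, 134.3000030517578], [457.0, 115.0], [467.20001220703125, 178.39999389648438], [346.70001220703125, 197.6999969482422]]
[[0.4773, -0.1511, 0.03], [0.652, -0.124, 0.03], [0.6781, -0.2176, 0.03], [0.4945, -0.2477, 0.03]]
top 0.63 [[370.29998779296875, 161.60000610351562], [399.5, 157.0], [407.6000061035156, 207.89999389648438], [378.29998779296875, 212.5]]
[[0.6581, -0.1172, 0.03], [0.6752, -0.2182, 0.03], [0.4991, -0.2453, 0.03], [0.4821, -0.1453, 0.03]]
```

Emit:
{"method": "drive_tool", "body": {
  "plan": [0,0,0,50,15,0,1,0,0,0,50,15,0,1,0,0,0,50,15,0,1,0,0,0,50,15,0,1,0,0,0,50,15,0,1]
}}

```text
clock: 3.68
eef_pos: [0.5253, 0.0501, 0.3197]
tool_rot: [-180.0, 0.0, 89.8]
wrist_force: [-0.1, 0.1, -0.1]
width: 0.0942
finger_force: 0.0
```

Emit:
{"method": "drive_tool", "body": {
  "plan": [0,0,0,50,15,20,1,0,0,0,50,15,20,1,0,0,0,0,0,20,1,0,0,0,0,0,20,1,0,0,0,0,0,0,1]
}}

```text
clock: 4.3
eef_pos: [0.5541, 0.1484, 0.2383]
tool_rot: [-179.8, 0.1, 89.9]
wrist_force: [0.8, -0.4, 0.7]
width: 0.0939
finger_force: 0.0
```

Run:
```python
from h import *
s=ctrl.read_state();print(s['clock'],s['eef_pos'],s['tool_rot'],np.round(s['joint_positions'],1))
c='wrist';im=imaging.grab_frame(c);cv2.imwrite(f'pics/w2.png',im)
for n in ('carrier','carrier_lead','carrier_tab','holder_glass'):
    print(n,[(np.round(d['p'],2),np.round(d['centre'],3).tolist()) for d in imaging.pinpoint(c,n)[:2]])
```

```text
4.3 [0.55409596 0.14841919 0.23826744] [-1.79787706e+02  9.02820115e-02  8.99014299e+01] [ -1.3  29.4 -25.4  96.4  14.4  57.7 -31.8]
carrier [(np.float64(0.67), [0.603, 0.323, 0.014])]
carrier_lead [(np.float64(0.58), [0.61, 0.264, 0.012])]
carrier_tab []
holder_glass [(np.float64(0.81), [0.602, 0.348, 0.002])]
```

View pics/w2.png

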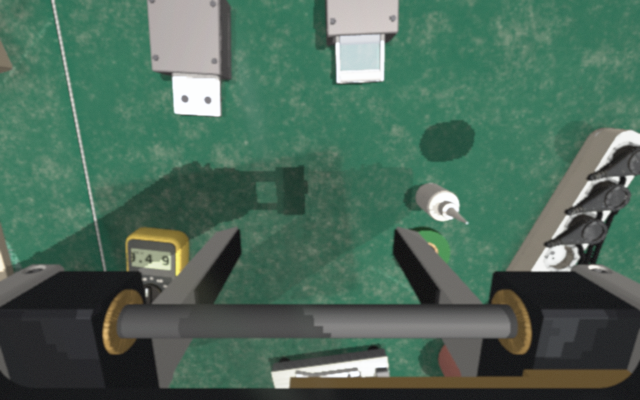

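The picture shows the carrier's free end, with its leading edge from (338,83) to (384,80) and the holder mouth at y≈36. The blank is on the left at (197,95). I'll refine these corners.

Run:
```python
from h import *
im=cv2.imread('pics/w2.png')
cv2.imwrite('pics/w2c.png',cv2.resize(im[0:100,310:420],(770,600)[:1]+(700,) if 0 else (660,600),interpolation=cv2.INTER_CUBIC))
g=cv2.cvtColor(im,cv2.COLOR_BGR2GRAY)
c=np.array([[338,83],[384,80]],np.float32).reshape(-1,1,2)
c=cv2.cornerSubPix(g,c,(4,4),(-1,-1),(3,30,.01)).reshape(-1,2);print(c,unproj('wrist',c,.02).round(4).tolist())
# model prediction
for yaw in(-90,-87,-93):
    L=np.array([.608,.263,.012]);Rm=R.from_euler('z',yaw,degrees=True)
    print(yaw,proj('wrist',L+Rm.apply([[0,-.028,.008],[0,.028,.008],[-.044,-.028,.008],[-.044,.028,.008]])).round(1).tolist())
```

```text
[[336.1754    82.45182 ]
 [383.2558    80.537895]] [[0.5787, 0.2652, 0.02], [0.6356, 0.2674, 0.02]]
-90 [[337.2, 84.4], [383.4, 84.4], [337.9, 44.7], [385.4, 44.7]]
-87 [[337.3, 85.7], [383.5, 83.1], [335.9, 46.1], [383.5, 43.4]]
-93 [[337.3, 83.1], [383.3, 85.6], [339.9, 43.4], [387.3, 46.1]]
```

View pics/w2c.png

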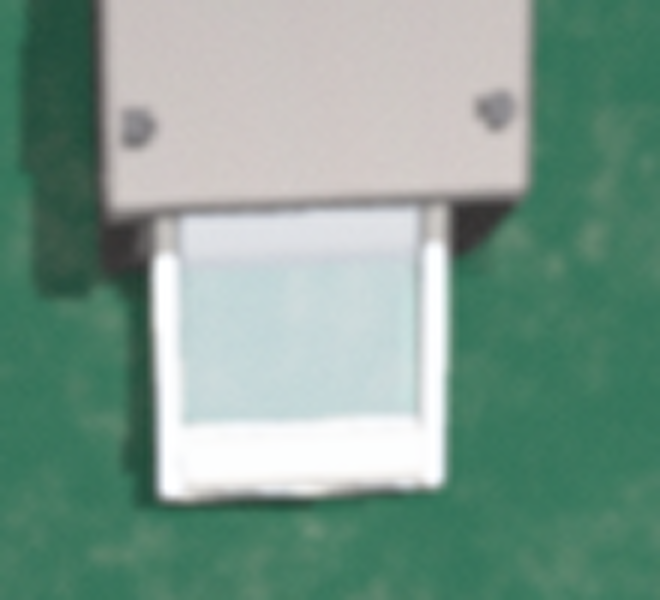

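Run:
```python
from h import *
plan([.606,.286,.09],93,5,1);plan([.606,.286,.006],93,5,1,[.606,.286,.09],93)
```

```text
0, -0, -0.011, 27.2, 10, 30.2, 1, 0, -0, -0.011, 27.1, 10.3, 30.2, 1, 0.001, -0, -0.01, 27, 10.6, 30.2, 1, 0, -0, -0.011, 26.9, 10.9, 30.2, 1, 0.001, -0, -0.01, 26.8, 11.2, 30.3, 1
0, 0, 0, 0, -0, 16.8, 1, 0, 0, 0, 0, -0, 16.8, 1, 0, 0, 0, 0, -0, 16.8, 1, 0, 0, 0, 0, -0, 16.8, 1, 0, 0, 0, 0, -0, 16.8, 1
```

Emit:
{"method": "drive_tool", "body": {
  "plan": [0,0,-0.011,27.2,10,30,1,0,0,-0.011,27.1,10.3,30,1,0,0,-0.01,27,10.6,30,1,0,0,-0.011,26.9,10.9,30,1,0,0,-0.01,26.8,11.2,28,1]
}}

```text
clock: 5.18
eef_pos: [0.606, 0.2869, 0.0917]
tool_rot: [179.9, -0.0, 93.0]
wrist_force: [0.5, -0.4, 0.1]
width: 0.0942
finger_force: 0.0
```

Emit:
{"method": "drive_tool", "body": {
  "plan": [0,0,0,0,0,18,1,0,0,0,0,0,18,1,0,0,0,0,0,18,1,0,0,0,0,0,17,1,0,0,0,0,0,12,1]
}}

```text
clock: 5.8
eef_pos: [0.605, 0.2855, 0.008]
tool_rot: [-180.0, 0.0, 93.0]
wrist_force: [-0.0, 0.6, -1.7]
width: 0.0936
finger_force: 0.0
```

Run:
```python
from h import *
s=ctrl.read_state();print(s['clock'],s['eef_pos'],s['tool_rot'],s['wrist_force'])
imaging.grab_frame('scene')
for n in ('carrier','carrier_lead','holder_glass'):
    print(n,[(np.round(d['p'],2),np.round(d['centre'],3).tolist()) for d in imaging.pinpoint('scene',n)[:2]])
```

```text
5.8 [0.6049538  0.28545929 0.00802439] [-1.79978722e+02  2.39569427e-02  9.30011830e+01] [-0.01784345  0.62279987 -1.7233858 ]
carrier [(np.float64(0.51), [0.602, 0.326, 0.01])]
carrier_lead [(np.float64(0.92), [0.445, 0.464, -0.003]), (np.float64(0.59), [0.604, 0.262, 0.011])]
holder_glass []
```

Closing gently, then drawing out slowly.

Emit:
{"method": "drive_tool", "body": {
  "plan": [0,0,0,0,0,0,0.4,0,0,0,0,0,0,0.4,0,0,0,0,0,0,0.4,0,0,0,0,0,0,0.4,0,0,0,0,0,0,0.4],
  "newtons": 25
}}

```text
clock: 6.62
eef_pos: [0.605, 0.2861, 0.0091]
tool_rot: [180.0, 0.0, 93.0]
wrist_force: [-0.2, -0.7, 1.4]
width: 0.0555
finger_force: 25.0
```

Emit:
{"method": "drive_tool", "body": {
  "plan": [0,0,0,-5,0,-1,0.4,0,0,0,-15,0,0,0.4,0,0,0,-20,0,0,0.4,0,0,0,-25,0,0,0.4,0,0,0,-30,0,0,0.4]
}}

```text
clock: 7.25
eef_pos: [0.6101, 0.1888, 0.0099]
tool_rot: [-180.0, 0.0, 93.0]
wrist_force: [0.0, -0.2, -1.1]
width: 0.0559
finger_force: 25.0
```

Emit:
{"method": "drive_tool", "body": {
  "plan": [0,0,0,-30,0,0,0.4,0,0,0,-30,-10,-1,0.4,0,0,0,-25,-20,-1,0.4,0,0,0,-15,-25,0,0.4,0,0,0,0,-10,0,0.4]
}}

```text
clock: 7.88
eef_pos: [0.5489, 0.0843, 0.0119]
tool_rot: [-179.9, 0.1, 92.8]
wrist_force: [-0.1, 0.3, -0.9]
width: 0.0557
finger_force: 25.0
```

Run:
```python
from h import *
s=ctrl.read_state();print(s['clock'],s['eef_pos'],s['tool_rot'],s['wrist_force'])
im=imaging.grab_frame('scene');cv2.imwrite('pics/s1.png',cv2.resize(im[80:300,200:440],(720,600)[:1]+(600,) if 0 else (654,600)))
for n in ('carrier','carrier_tab','carrier_lead'):
    print(n,[(np.round(d['p'],2),np.round(d['centre'],3).tolist()) for d in imaging.pinpoint('scene',n)[:2]])
```

```text
7.875 [0.5488973  0.08434513 0.01191282] [-1.79894562e+02  1.23639820e-01  9.28272901e+01] [-0.12917761  0.2955351  -0.85393642]
carrier [(np.float64(0.88), [0.387, 0.46, -0.002]), (np.float64(0.66), [0.547, 0.127, 0.015])]
carrier_tab [(np.float64(0.68), [0.346, 0.454, 0.02]), (np.float64(0.57), [0.546, 0.167, 0.033])]
carrier_lead [(np.float64(0.96), [0.447, 0.463, -0.004]), (np.float64(0.68), [0.547, 0.169, 0.033])]
```

View pics/s1.png

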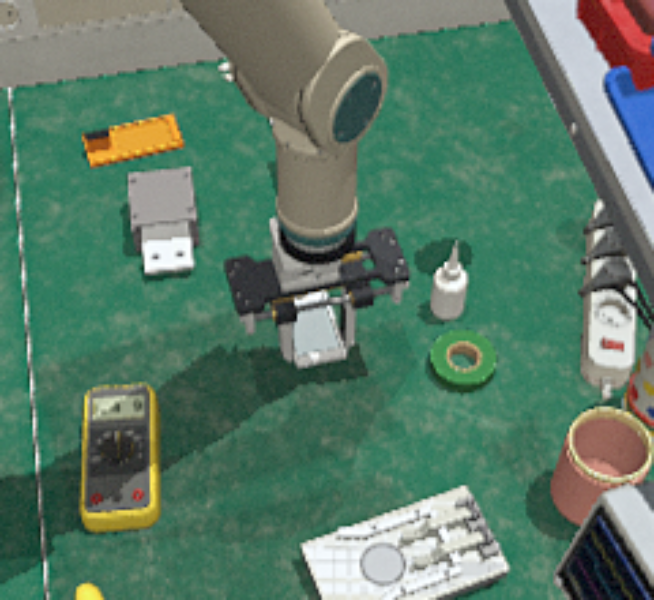

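The carrier is fully out, level and clear of everything. I'll lower it and release.

Emit:
{"method": "drive_tool", "body": {
  "plan": [0,0,0,0,0,4,0.4,0,0,0,0,0,4,0.4,0,0,0,0,0,2,0.4,0,0,0,0,0,0,0.4,0,0,0,0,0,0,0.63]
}}

```text
clock: 8.7
eef_pos: [0.5507, 0.0881, 0.0021]
tool_rot: [180.0, -0.0, 93.0]
wrist_force: [-0.7, 0.2, -0.7]
width: 0.0592
finger_force: 0.0
```

Emit:
{"method": "drive_tool", "body": {
  "plan": [0,0,0,0,0,0,1,0,0,0,0,0,0,1,0,0,0,0,0,0,1,0,0,0,0,0,0,1,0,0,0,0,0,-10,1]
}}

```text
clock: 9.32
eef_pos: [0.5498, 0.0879, 0.0118]
tool_rot: [-179.9, 0.0, 93.0]
wrist_force: [-0.7, 0.2, -0.1]
width: 0.0939
finger_force: 0.0
```

Emit:
{"method": "drive_tool", "body": {
  "plan": [0,0,0,0,0,-40,1,0,0,0,0,0,-60,1,0,0,0,0,0,-60,1,0,0,0,0,0,-40,1,0,0,0,0,0,0,1]
}}

```text
clock: 9.95
eef_pos: [0.5526, 0.0887, 0.216]
tool_rot: [179.6, -0.0, 93.0]
wrist_force: [-0.5, 0.1, 0.4]
width: 0.094
finger_force: 0.0
```

Run:
```python
from h import *
s=ctrl.read_state();print(s['clock'],s['eef_pos'],s['tool_rot'],s['wrist_force'])
im=imaging.grab_frame('wrist');cv2.imwrite('pics/w3.png',im)
imaging.grab_frame('scene')
for c in('scene','wrist'):
  for n in ('carrier','carrier_tab','carrier_lead'):
    print(c,n,[(np.round(d['p'],2),np.round(d['centre'],3).tolist()) for d in imaging.pinpoint(c,n)[:2]])
```

```text
9.95 [0.55255407 0.0886688  0.21602822] [ 1.79565262e+02 -4.67777830e-02  9.30231554e+01] [-0.50639843  0.11495187  0.39087492]
scene carrier [(np.float64(0.8), [0.545, 0.126, -0.001]), (np.float64(0.57), [0.387, 0.462, -0.0])]
scene carrier_tab [(np.float64(0.83), [0.345, 0.455, 0.02]), (np.float64(0.67), [0.55, 0.065, -0.001])]
scene carrier_lead [(np.float64(0.71), [0.548, 0.064, -0.003]), (np.float64(0.61), [0.45, 0.464, -0.006])]
wrist carrier [(np.float64(0.61), [0.548, 0.124, -0.001])]
wrist carrier_tab [(np.float64(0.78), [0.54, 0.169, 0.014])]
wrist carrier_lead [(np.float64(0.86), [0.556, 0.068, 0.001])]
```

View pics/w3.png

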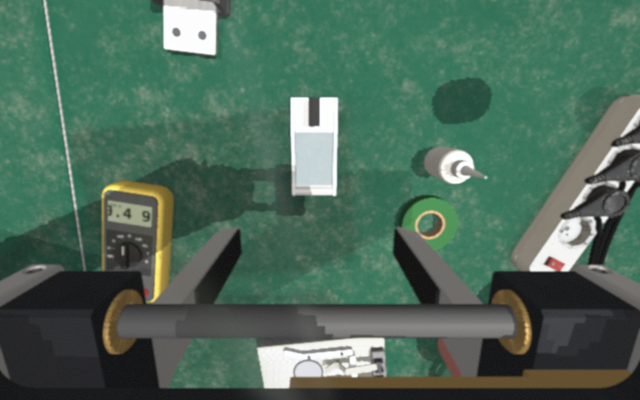

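The carrier lies flat. Its tail edge runs from (291,98) to (337,98) with the tab at (314,111), and its lead edge from (292,195) to (337,195). Computing the tab pose.

Run:
```python
from h import *
im=cv2.imread('pics/w3.png');g=cv2.cvtColor(im,cv2.COLOR_BGR2GRAY)
c=np.array([[291,98],[337,98],[337,195],[292,195]],np.float32).reshape(-1,1,2)
c=cv2.cornerSubPix(g,c,(3,3),(-1,-1),(3,30,.01)).reshape(-1,2);print(c)
P=unproj('wrist',c,.008);print(P.round(4).tolist())
t=(P[0]+P[1])/2;l=(P[2]+P[3])/2;d=t-l;yaw=np.degrees(np.arctan2(d[1],d[0]));n=d/np.linalg.norm(d)
print('len',np.linalg.norm(d),np.linalg.norm(P[0]-P[1]),np.linalg.norm(P[2]-P[3]),'yaw(-x)',yaw,'lead',l,'tab',l+.103*n,'tab2',(t+l)/2+.043*n)
tab=(t+l)/2+.043*n;tab[2]=.012
plan([tab[0],tab[1],.06],yaw,5,1);plan(tab,yaw,5,1,[tab[0],tab[1],.06],yaw)
```

```text
[[290.19873   97.087166]
 [337.26306   97.12332 ]
 [335.0873   195.90529 ]
 [292.12866  195.405   ]]
[[0.5123, 0.1834, 0.008], [0.5673, 0.1863, 0.008], [0.5729, 0.0675, 0.008], [0.5186, 0.0652, 0.008]]
len 0.11867049354581437 0.05499985674404232 0.05435687422482731 yaw(-x) 92.86666514066542 lead [0.54574503 0.06630897 0.008     ] tab [0.54059381 0.16918008 0.008     ] tab2 [0.54062705 0.16851616 0.008     ]
-0, 0, 0.001, 16.2, -0.9, 30.2, 1, -0.001, 0, 0.001, 16.2, -0.9, 30.2, 1, -0, 0, 0, 16.2, -1, 30.2, 1, -0.001, 0, 0.001, 16.2, -1, 30.2, 1, -0, 0, 0, 16.2, -1, 30.2, 1
0, 0, 0, 0, -0, 9.6, 1, 0, 0, 0, 0, -0, 9.6, 1, 0, 0, 0, 0, -0, 9.6, 1, 0, 0, 0, 0, -0, 9.6, 1, 0, 0, 0, 0, -0, 9.6, 1
```

Emit:
{"method": "drive_tool", "body": {
  "plan": [0,0,0,16.2,-1.4,30,1,0,0,0,16.2,-1.4,30,1,0,0,0,16.2,-1.4,30,1,0,0,0,16.2,-1.4,30,1,0,0,0,16.2,-1.4,30,1]
}}

```text
clock: 10.98
eef_pos: [0.5388, 0.1689, 0.0605]
tool_rot: [-180.0, 0.0, 93.0]
wrist_force: [0.6, -0.5, -0.1]
width: 0.0941
finger_force: 0.0
```

Emit:
{"method": "drive_tool", "body": {
  "plan": [0,0,0,0,0,14,1,0,0,0,0,0,14,1,0,0,0,0,0,14,1,0,0,0,0,0,10,0.7,0,0,0,0,0,2,0.3]
}}

```text
clock: 11.6
eef_pos: [0.539, 0.168, 0.0075]
tool_rot: [-180.0, 0.0, 93.0]
wrist_force: [0.4, 0.5, -0.5]
width: 0.0773
finger_force: 0.0
```

Emit:
{"method": "drive_tool", "body": {
  "plan": [0,0,0,0,0,0,0,0,0,0,0,0,0,0,0,0,0,0,0,0,0,0,0,0,0,0,0,0,0,0,0,0,0,0,0],
  "newtons": 20
}}

```text
clock: 12.22
eef_pos: [0.5383, 0.1687, 0.0083]
tool_rot: [-179.9, 0.0, 93.1]
wrist_force: [0.1, 1.0, -0.5]
width: 0.0277
finger_force: 0.6
```

Emit:
{"method": "drive_tool", "body": {
  "plan": [0,0,0,0,0,-3,0,0,0,0,0,0,-1,0,0,0,0,0,0,0,0,0,0,0,0,0,0,0,0,0,0,0,0,0,0],
  "newtons": 35
}}

```text
clock: 12.85
eef_pos: [0.539, 0.1684, 0.0118]
tool_rot: [-180.0, 0.0, 93.0]
wrist_force: [1.5, -1.0, -1.8]
width: 0.0118
finger_force: 34.9
```

Run:
```python
from h import *
s=ctrl.read_state();print(s['clock'],s['eef_pos'],s['tool_rot'],s['wrist_force'],s['width'],s['finger_force'])
imaging.grab_frame('scene')
for n in ('carrier','carrier_tab','carrier_lead'):
    print(n,[(np.round(d['p'],2),np.round(d['centre'],3).tolist()) for d in imaging.pinpoint('scene',n)[:2]])
```

```text
12.85 [0.53901574 0.16837743 0.01182197] [-1.79980061e+02  7.19639143e-03  9.30316543e+01] [ 1.52364574 -0.95016817 -1.77385761] 0.01179153118056986 34.91445779800415
carrier [(np.float64(0.9), [0.389, 0.46, -0.004]), (np.float64(0.61), [0.54, 0.128, 0.0])]
carrier_tab [(np.float64(0.69), [0.599, -0.193, 0.032]), (np.float64(0.68), [0.541, 0.169, 0.02])]
carrier_lead [(np.float64(0.88), [0.448, 0.462, -0.004]), (np.float64(0.58), [0.542, 0.062, -0.003])]
```

Run:
```python
from h import *
plan([.415,-.209,.10],189,13,0,[.539,.168,.084],93)
```

```text
-0, 0, -0.129, -28.5, -11, -1.2, 0, -0, 0, -0.129, -26.8, -14.6, -1.2, 0, -0, 0, -0.129, -24.7, -17.9, -1.2, 0, -0, 0, -0.129, -22.2, -21, -1.2, 0, -0, 0, -0.129, -19.3, -23.7, -1.2, 0
-0, 0, -0.129, -16.1, -25.9, -1.3, 0, -0, 0, -0.129, -12.6, -27.8, -1.2, 0, -0, 0, -0.129, -8.9, -29.2, -1.3, 0, -0, 0, -0.129, -5.1, -30.1, -1.2, 0, -0, 0, -0.129, -1.2, -30.5, -1.3, 0
-0, 0, -0.129, 2.7, -30.4, -1.2, 0, -0, 0, -0.128, 6.6, -29.8, -1.3, 0, -0, 0, -0.129, 10.3, -28.7, -1.2, 0
```

Emit:
{"method": "drive_tool", "body": {
  "plan": [0,0,0,0,0,-36,0,0,0,0,0,0,-36,0,0,0,-0.129,-28.5,-11,-1.2,0,0,0,-0.129,-26.8,-14.6,-1.2,0,0,0,-0.129,-24.7,-17.9,-1.2,0]
}}

```text
clock: 13.68
eef_pos: [0.5104, 0.0805, 0.0878]
tool_rot: [180.0, 0.0, 115.5]
wrist_force: [0.6, -0.8, -3.0]
width: 0.0117
finger_force: 34.9
```

Emit:
{"method": "drive_tool", "body": {
  "plan": [0,0,-0.129,-22.2,-21,-1.2,0,0,0,-0.129,-19.3,-23.7,-1.2,0,0,0,-0.129,-16.1,-25.9,-1.3,0,0,0,-0.129,-12.6,-27.8,-1.2,0,0,0,-0.129,-8.9,-29.2,-1.3,0]
}}

```text
clock: 14.3
eef_pos: [0.4626, -0.0647, 0.0939]
tool_rot: [-180.0, 0.0, 152.4]
wrist_force: [0.4, 0.3, -1.1]
width: 0.0115
finger_force: 34.9
```

Emit:
{"method": "drive_tool", "body": {
  "plan": [0,0,-0.129,-5.1,-30.1,-1.2,0,0,0,-0.129,-1.2,-30.5,-1.3,0,0,0,-0.129,2.7,-30.4,-1.2,0,0,0,-0.128,6.6,-29.8,-1.3,0,0,0,-0.129,10.3,-28.7,-1.2,0]
}}

```text
clock: 14.92
eef_pos: [0.4149, -0.2098, 0.1001]
tool_rot: [-180.0, -0.0, -170.7]
wrist_force: [-0.6, -0.4, -1.6]
width: 0.0117
finger_force: 34.9
```

Run:
```python
from h import *
s=ctrl.read_state();print(s['clock'],s['eef_pos'],s['tool_rot'],s['wrist_force'],s['width'],s['finger_force'],np.round(s['joint_positions'],1))
im=imaging.grab_frame('top');cv2.imwrite('pics/t2.png',cv2.resize(im[120:260,320:460],(600,600),interpolation=cv2.INTER_CUBIC))
im=imaging.grab_frame('scene');cv2.imwrite('pics/s2.png',cv2.resize(im[200:360,220:420],(750,600),interpolation=cv2.INTER_CUBIC))
for c in('scene','top'):
  for n in ('carrier','carrier_tab','carrier_lead','stage_stop'):
    print(n,[(np.round(d['p'],2),np.round(d['centre'],3).tolist()) for d in imaging.pinpoint(c,n)[:2]])
```

```text
14.925 [ 0.41487367 -0.2097581   0.10005302] [-1.79976542e+02 -1.67358455e-02 -1.70710220e+02] [-0.60215251 -0.39983103 -1.58685373] 0.011742981472840931 34.91592228412628 [ 58.   40.6 -53.  120.7  48.9  43.6  72.5]
carrier [(np.float64(0.76), [0.386, 0.464, 0.001]), (np.float64(0.68), [0.454, -0.206, 0.086])]
carrier_tab [(np.float64(0.85), [0.345, 0.454, 0.019])]
carrier_lead [(np.float64(0.59), [0.512, -0.199, 0.087])]
stage_stop [(np.float64(0.98), [0.616, -0.172, 0.03])]
carrier [(np.float64(0.91), [0.459, -0.198, 0.085]), (np.float64(0.55), [0.39, 0.46, -0.002])]
carrier_tab [(np.float64(0.97), [0.345, 0.45, 0.018]), (np.float64(0.61), [0.416, -0.21, 0.106])]
carrier_lead [(np.float64(0.94), [0.446, 0.464, 0.003]), (np.float64(0.62), [0.517, -0.19, 0.088])]
stage_stop [(np.float64(0.79), [0.613, -0.175, 0.034]), (np.float64(0.64), [0.705, 0.038, -0.001])]
```

View pics/s2.png

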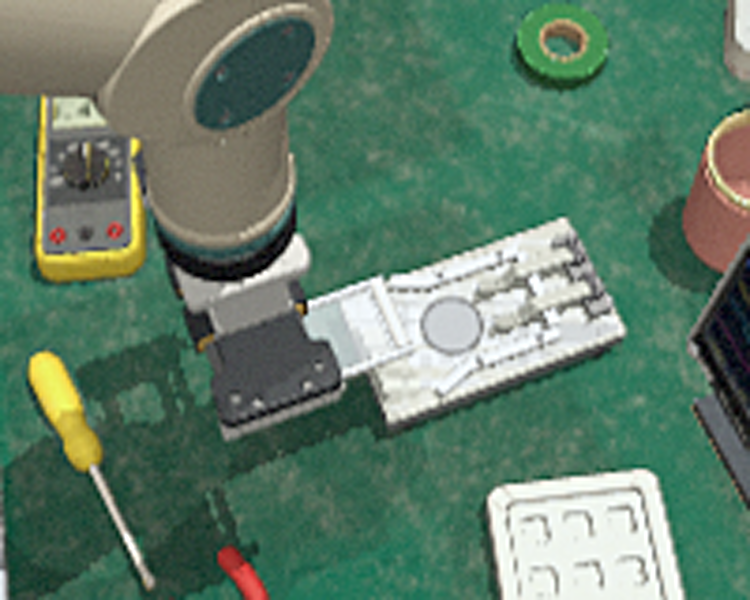

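Emit:
{"method": "drive_tool", "body": {
  "plan": [0,0,0,0,0,16,0,0,0,0,0,0,16,0,0,0,0,0,0,14,0,0,0,0,0,0,8,0,0,0,0,0,0,3,0]
}}

```text
clock: 16.05
eef_pos: [0.4155, -0.2082, 0.0428]
tool_rot: [180.0, -0.0, -170.9]
wrist_force: [0.1, 0.1, -1.3]
width: 0.0118
finger_force: 34.9
```

Emit:
{"method": "drive_tool", "body": {
  "plan": [0,0,0,0,0,1,0,0,0,0,-5,0,0,0,0,0,0,-10,0,0,0,0,0,0,-10,0,0,0,0,0,0,-5,0,0,0]
}}

```text
clock: 16.68
eef_pos: [0.4464, -0.2035, 0.0421]
tool_rot: [180.0, 0.1, -170.9]
wrist_force: [-0.4, 0.5, -1.7]
width: 0.0114
finger_force: 34.9
```

Run:
```python
from h import *
s=ctrl.read_state();print(s['clock'],s['eef_pos'],s['tool_rot'],s['wrist_force'],s['ft_torque'],s['width'])
im=imaging.grab_frame('top');cv2.imwrite('pics/t3.png',cv2.resize(im[140:240,340:440],(600,600),interpolation=cv2.INTER_CUBIC))
im=imaging.grab_frame('scene');cv2.imwrite('pics/s3.png',cv2.resize(im[240:330,290:410],(800,600),interpolation=cv2.INTER_CUBIC))
```

```text
16.675 [ 0.4463561  -0.20350198  0.04211912] [ 1.79995391e+02  6.44977370e-02 -1.70918420e+02] [-0.40051429  0.49949112 -1.67551171] [ 1.25140354e-01 -6.17102485e-02  1.12385209e-05] 0.011408069578491147
```

View pics/s3.png

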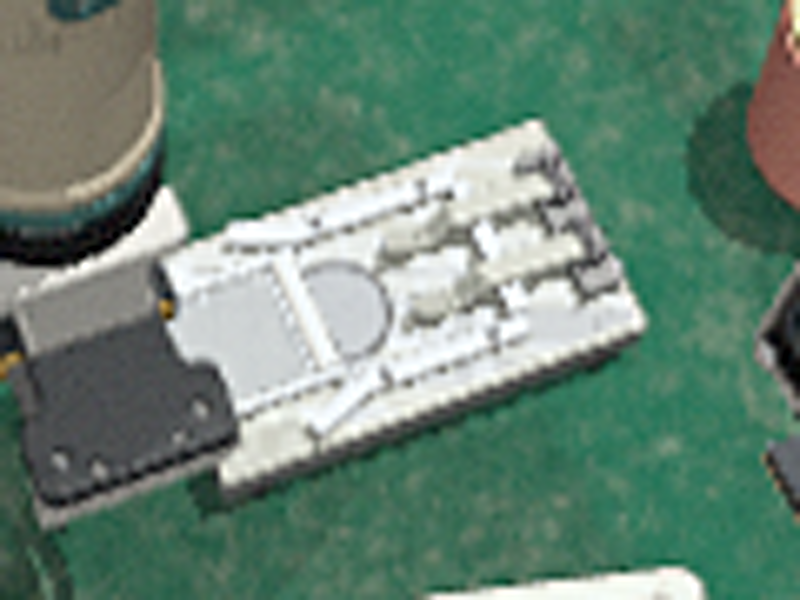

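Emit:
{"method": "drive_tool", "body": {
  "plan": [0,0,0,-6,0,0.3,0,0,0,0,-7,0,0,0,0,0,0,-7,0,0,0,0,0,0,-6,0,0,0,0,0,0,-4,0,0,0]
}}

```text
clock: 17.4
eef_pos: [0.4751, -0.199, 0.0418]
tool_rot: [-180.0, 0.0, -170.9]
wrist_force: [-1.1, 0.3, 2.5]
width: 0.0116
finger_force: 34.9
```

Emit:
{"method": "drive_tool", "body": {
  "plan": [0,0,0,-3,0,0,0,0,0,0,-3,0,0,0,0,0,0,-2,0,0,0,0,0,0,-2,0,0,0,0,0,0,0,0,0,0]
}}

```text
clock: 18.02
eef_pos: [0.4849, -0.1975, 0.0418]
tool_rot: [-180.0, 0.0, -170.9]
wrist_force: [0.1, 0.2, 2.7]
width: 0.0115
finger_force: 34.9
```

Emit:
{"method": "drive_tool", "body": {
  "plan": [0,0,0,-2,0,0,0,0,0,0,-2,0,0,0,0,0,0,-2,0,0,0,0,0,0,-2,0,0,0,0,0,0,0,0,0,0]
}}

```text
clock: 18.65
eef_pos: [0.4899, -0.1968, 0.0417]
tool_rot: [-180.0, -0.3, -171.0]
wrist_force: [-8.4, -0.1, 10.9]
width: 0.0117
finger_force: 34.9
```

Emit:
{"method": "drive_tool", "body": {
  "plan": [0,0,0,-2,0,0,0,0,0,0,-2,0,0,0,0,0,0,-2,0,0,0,0,0,0,-1,0,0,0,0,0,0,0,0,0,0]
}}

```text
clock: 19.27
eef_pos: [0.4928, -0.1965, 0.0417]
tool_rot: [-179.9, -0.7, -171.0]
wrist_force: [-16.4, -0.8, 19.9]
width: 0.0116
finger_force: 35.0
```

Run:
```python
from h import *
s=ctrl.read_state();print(s['clock'],s['eef_pos'],s['tool_rot'],s['wrist_force'],s['ft_torque'],s['width'])
im=imaging.grab_frame('scene');cv2.imwrite('pics/s4.png',cv2.resize(im[240:330,290:410],(800,600),interpolation=cv2.INTER_CUBIC))
for n in ('carrier','carrier_lead','stage_stop','clip_left_nose','clip_right_nose'):
    print(n,[(np.round(d['p'],2),np.round(d['centre'],3).tolist()) for d in imaging.pinpoint('scene',n)[:3]])
```

```text
19.275 [ 0.49277827 -0.19649004  0.04171273] [-179.88533465   -0.7308591  -170.99833311] [-16.35080569  -0.7635722   19.90861857] [-0.17889075  3.45493489  0.04159841] 0.011609640088021768
carrier [(np.float64(0.7), [0.535, -0.188, 0.028]), (np.float64(0.65), [0.386, 0.457, -0.004])]
carrier_lead [(np.float64(0.82), [0.593, -0.183, 0.03]), (np.float64(0.77), [0.447, 0.463, -0.001])]
stage_stop [(np.float64(0.66), [0.616, -0.174, 0.031]), (np.float64(0.16), [0.408, 0.312, -0.001])]
clip_left_nose [(np.float64(0.63), [0.595, -0.164, 0.036])]
clip_right_nose [(np.float64(0.65), [0.596, -0.195, 0.033])]
```

Emit:
{"method": "drive_tool", "body": {
  "plan": [0,-0.006,0,0,0,-0.5,0,0,-0.006,0,-1,0,-0.3,0,0,0,0,-1,0,0,0,0,0,0,-1,0,0,0,0,0,0,0,0,0,0]
}}

```text
clock: 20.2
eef_pos: [0.4945, -0.1963, 0.0417]
tool_rot: [-179.9, -0.2, -171.0]
wrist_force: [-15.6, -0.8, 16.4]
width: 0.0117
finger_force: 35.0
```

Emit:
{"method": "drive_tool", "body": {
  "plan": [0,-0.004,0,-1,0,-0.5,0,0,0,0,-1,0,0,0,0,0,0,-1,0,0,0,0,0,0,-1,0,0,0,0,0,0,0,0,0,0]
}}

```text
clock: 20.82
eef_pos: [0.4962, -0.1962, 0.0417]
tool_rot: [-179.9, -0.2, -171.1]
wrist_force: [-18.8, -1.4, 17.1]
width: 0.0117
finger_force: 35.0
```

Emit:
{"method": "drive_tool", "body": {
  "plan": [0,0,0,-1,0,0,0,0,0,0,-1,0,0,0,0,0,0,-1,0,0,0,0,0,0,-1,0,0,0,0,0,0,0,0,0,0]
}}

```text
clock: 21.45
eef_pos: [0.5101, -0.1933, 0.0426]
tool_rot: [180.0, 0.9, -170.9]
wrist_force: [-1.4, 0.7, -4.7]
width: 0.0117
finger_force: 35.0
```

Emit:
{"method": "drive_tool", "body": {
  "plan": [0,0.008,0,0,0,0.4,0,0,0.008,0,-0.5,0,0.4,0,0,0,0,-1,0,0,0,0,0,0,-1,0,0,0,0,0,0,0,0,0,0]
}}

```text
clock: 22.08
eef_pos: [0.5128, -0.1931, 0.0424]
tool_rot: [-180.0, 0.0, -170.9]
wrist_force: [-3.3, -0.5, -0.7]
width: 0.0119
finger_force: 35.0
```

Run:
```python
from h import *
s=ctrl.read_state();print(s['clock'],s['eef_pos'],s['tool_rot'],s['wrist_force'],s['ft_torque'],s['width'])
im=imaging.grab_frame('scene');cv2.imwrite('pics/s5.png',cv2.resize(im[240:330,290:410],(800,600),interpolation=cv2.INTER_CUBIC))
for n in ('carrier','carrier_lead','stage_stop'):
    print(n,[(np.round(d['p'],2),np.round(d['centre'],3).tolist()) for d in imaging.pinpoint('scene',n)[:3]])
```

```text
22.075 [ 0.5128317  -0.19305357  0.04244845] [-1.79993799e+02  1.74501522e-02 -1.70933951e+02] [-3.27569646 -0.48235624 -0.6919399 ] [-0.04815225  0.5378345   0.04816902] 0.011911448197343744
carrier [(np.float64(0.74), [0.551, -0.183, 0.027]), (np.float64(0.64), [0.387, 0.457, -0.003]), (np.float64(0.59), [0.602, 0.348, 0.003])]
carrier_lead [(np.float64(0.82), [0.447, 0.461, -0.005]), (np.float64(0.64), [0.611, -0.181, 0.028])]
stage_stop [(np.float64(0.73), [0.619, -0.175, 0.031])]
```

View pics/s5.png

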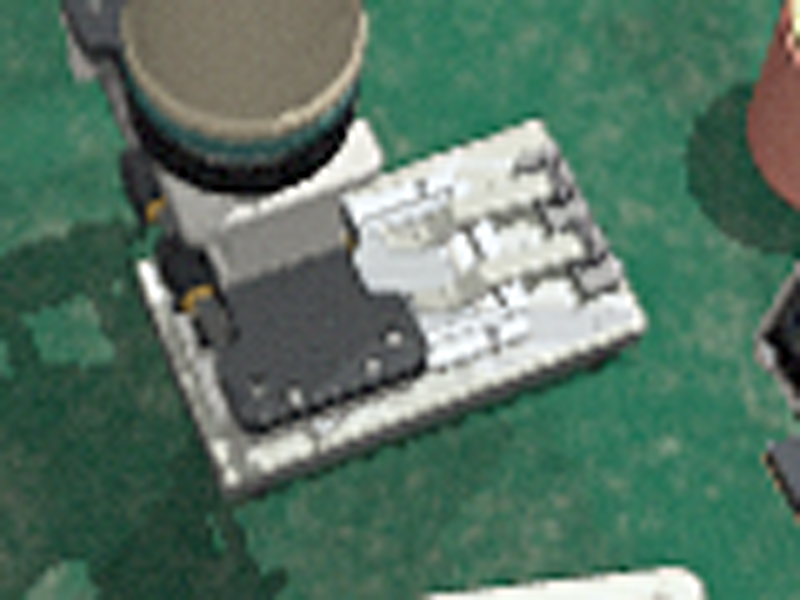

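The bead at (455,270) lies past the noses and close to the stop. I'll push in small steps until the stop shows in the force.

Emit:
{"method": "drive_tool", "body": {
  "plan": [0,0,0,-0.8,0,0.2,0,0,0,0,-0.8,0,0.2,0,0,0,0,-0.8,0,0,0,0,0,0,-0.8,0,0,0,0,0,0,0,0,0,0]
}}

```text
clock: 22.9
eef_pos: [0.5133, -0.1932, 0.0418]
tool_rot: [-180.0, -0.3, -171.0]
wrist_force: [-8.8, -1.1, 6.2]
width: 0.0114
finger_force: 35.0
```

Emit:
{"method": "drive_tool", "body": {
  "plan": [0,0,0,-0.8,0,0,0,0,0,0,-0.8,0,0,0,0,0,0,-0.8,0,0,0,0,0,0,-0.8,0,0,0,0,0,0,0,0,0,0]
}}

```text
clock: 23.52
eef_pos: [0.5134, -0.1932, 0.0417]
tool_rot: [-179.9, -0.6, -171.0]
wrist_force: [-14.7, -0.3, 12.4]
width: 0.0117
finger_force: 35.0
```

Emit:
{"method": "drive_tool", "body": {
  "plan": [0,0,0,1.5,0,0,0,0,0,0,1.5,0,0,0,0,0,0,1,0,-0.3,0,0,0,0,0,0,0,0,0,0,0,0,0,0,0]
}}

```text
clock: 24.15
eef_pos: [0.5134, -0.1932, 0.0418]
tool_rot: [-180.0, -0.2, -170.9]
wrist_force: [-5.6, -1.4, 0.7]
width: 0.0118
finger_force: 35.0
```

Emit:
{"method": "drive_tool", "body": {
  "plan": [0,0,0,0,0,0,0.4,0,0,0,0,0,0,0.4,0,0,0,0,0,0,0.4,0,0,0,0,0,0,0.4,0,0,0,0,0,0,0.4]
}}

```text
clock: 24.78
eef_pos: [0.5153, -0.1926, 0.0423]
tool_rot: [180.0, 0.0, -170.9]
wrist_force: [0.4, 0.6, -0.5]
width: 0.0382
finger_force: 0.0
```

Released. Rising, backing off and looking.

Emit:
{"method": "drive_tool", "body": {
  "plan": [0,0,0,0,0,-15,0.4,0,0,0,0,0,-30,0.4,0,0,0,0,0,-50,0.4,0,0,0,0,0,-60,0.4,0,0,0,20,0,-40,0.4]
}}

```text
clock: 25.4
eef_pos: [0.497, -0.1947, 0.241]
tool_rot: [-180.0, 0.3, -170.8]
wrist_force: [-0.5, 0.1, 0.1]
width: 0.0375
finger_force: 0.0
```

Emit:
{"method": "drive_tool", "body": {
  "plan": [0,0,0,40,0,0,0.4,0,0,0,20,0,0,0.4,0,0,0,0,0,0,0.4,0,0,0,0,0,0,0.4,0,0,0,0,0,0,0.4]
}}

```text
clock: 26.02
eef_pos: [0.4371, -0.2047, 0.2374]
tool_rot: [180.0, 0.1, -170.9]
wrist_force: [0.6, 1.0, -0.2]
width: 0.0373
finger_force: 0.0
```

Run:
```python
from h import *
s=ctrl.read_state();print(s['clock'],s['eef_pos'],s['wrist_force'])
for c in('wrist','scene','top'):
  im=imaging.grab_frame(c);cv2.imwrite(f'pics/{c}9.png',im)
  for n in ('carrier','carrier_lead','stage_stop','clip_left_nose','clip_right_nose'):
    print(c,n,[(np.round(d['p'],2),np.round(d['centre'],3).tolist()) for d in imaging.pinpoint(c,n)[:2]])
p=proj('wrist',[[.57,-.18,.03]])[0];print(p)
p=proj('scene',[[.59,-.18,.03]])[0].astype(int);a=cv2.imread('pics/scene9.png')[p[1]-40:p[1]+35,p[0]-50:p[0]+50]
cv2.imwrite('pics/s9c.png',cv2.resize(a,(800,600),interpolation=cv2.INTER_CUBIC))
```

```text
26.025 [ 0.43713163 -0.20474176  0.23742184] [ 0.55795669  1.02231555 -0.15076564]
wrist carrier [(np.float64(0.95), [0.554, -0.185, 0.031])]
wrist carrier_lead [(np.float64(0.86), [0.621, -0.178, 0.032])]
wrist stage_stop [(np.float64(0.73), [0.61, -0.18, 0.034]), (np.float64(0.47), [0.62, -0.177, 0.033])]
wrist clip_left_nose [(np.float64(0.5), [0.597, -0.167, 0.036])]
wrist clip_right_nose [(np.float64(0.67), [0.598, -0.194, 0.034])]
scene carrier [(np.float64(0.79), [0.552, -0.184, 0.032])]
scene carrier_lead [(np.float64(0.84), [0.612, -0.182, 0.03]), (np.float64(0.4), [0.6, 0.35, 0.0])]
scene stage_stop [(np.float64(0.69), [0.618, -0.173, 0.03])]
scene clip_left_nose [(np.float64(0.43), [0.592, -0.161, 0.036])]
scene clip_right_nose [(np.float64(0.46), [0.598, -0.19, 0.038])]
top carrier []
top carrier_lead [(np.float64(0.85), [0.615, -0.176, 0.03]), (np.float64(0.61), [0.447, 0.464, -0.001])]
top stage_stop [(np.float64(0.77), [0.615, -0.172, 0.034])]
top clip_left_nose [(np.float64(0.48), [0.595, -0.163, 0.032])]
top clip_right_nose [(np.float64(0.41), [0.597, -0.192, 0.038])]
[319.19203944 276.54602634]
```

View pics/s9c.png

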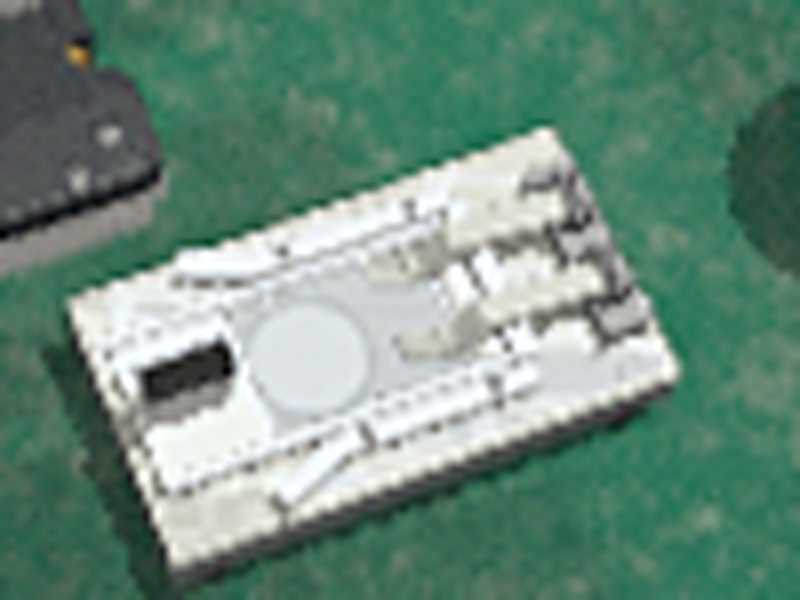

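```bash
python3 -c "
from cell import ctrl
print(ctrl.close_job())"
```

```text
the job is handed in; nothing more can be done
None
```

The carrier is loaded on the stage, let go, and handed in at about 26 s; the hand-in gave no verdict. The bead passed both clips with a clear snap, and two further pushes of up to about 15 N stalled against the stop. I viewed 11 pictures, one more than the limit of 10.

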